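# Press a painted napkin holder home against a sprung pusher and hold it

### The arm

A 7-joint arm with a two-finger parallel gripper is mounted at the origin on the work surface. World frame = base frame: x ahead of the robot, y to its left, z up, the work surface at z = 0. Lengths are in m, angles in rad, forces in N, time in s.
With the tool pointing down it reaches from about 0.4 to 0.85 m from the base axis. Payload 4.5 kg.
Tool frame: the origin (TCP) lies between the finger pads, 19 mm behind the fingertips; this is the grasp point; x points along the fingers, y is the direction in which the jaws open and shut, and the axes are right-handed (so a half turn about x gives the same grasp; the last joint's range is limited). The gripper opens to 88 mm and grips with 3 to 60 N. Pads are 18 mm wide; open, the fingers measure 123 mm over their backs; the gripper's body (75 mm by 187 mm) begins 45 mm behind the grasp point.
Start: joints at [-1.108, 0.689, -0.195, 1.565, 0.157, 0.902, -0.215], TCP at [0.26, 0.568, 0.257] pointing down, gripper open.
Joint ranges: [-3.01, 3.01], [-0.46, 2.08], [-1.47, 1.51], [0.13, 2.56], [-1, 4.14], [0.04, 2.09], [-2.66, 2.66]. Speed limits (rad/s): [2.57, 2.57, 3.14, 3.14, 3.14, 3.14, 3.14].

### API

Orientations are given as a unit quaternion [x, y, z, w].
In Python, from plant import get_state, imaging, r gives the robot as it stands.
- The arm moves only by the tool send_rows, never from a script. Its arguments are lists of equal length, an entry for each row: "linear": the shift along the tool's x, y, z in m, a list of three; "twist": the turn about the tool's x in rad. In form: {"linear": [[tx, ty, tz], ...], "twist": [twist, ...]}. A call has 1 to 20 rows; each row shifts and turns the commanded pose from where the row before left it, along the tool's axes as they then stand; what a row does not reach is not made up. A row lasts 1/8 s, in which the tool goes at most 62.5 mm and 10.7 degrees, less where a joint would pass 70% of its speed; a pose out of reach is approached as far as the arm can. A call is refused whole if a number of a shift passes 0.0625 or a number of a turn 0.188, either way. A call with a gripper value outside its range is refused whole. "jaw" is the closure, from 0 (fully open) to 1 (shut), set as the call begins (left out, the last holds). The fingers move at their own pace and stop on an object; "newtons" is the grip in N (left out, the last holds). Time passes only in rows, so rows that do not move let the fingers close. It gives the time, the measured TCP pose, the force and the opening at its end, in the units of the state.
- get_state(): the state, without advancing time (a new reading comes with each control period).
- imaging.snapshot(name): name is "scene" or "top"; returns a dict with "frame" (480x640x3 uint8, red, green, blue), "fovy" (degrees; the focal length in pixels is half the picture's height over the tangent of half this angle, whatever the lens; pixels are square), "cx", "cy" (the principal point, pixels), "dist" ([k1, k2, p1, p2, k3] as OpenCV has them; the pictures are not rectified), "rvec" (rotation vector, rad) and "tvec" (3), from world to camera coordinates, as OpenCV has them. Camera axes: x right, y down, z forward; pixel columns grow to the right and rows downward; lengths in m; the calibration is good to about 2 mm. A picture is of the moment at which its call begins. There is no depth.
- r.finish_job(): hands the job in, once; it reports no verdict.
The state is a dict: "clock": time; "q": joint angles; "qd": joint speeds; "joint_torque": joint torques, N m; "tool_pos": TCP position; "eef_rot": TCP orientation; "contact_force": force on the tool from outside, world axes, zero at the start; "moment": the same for the moment, N m; "opening": opening from 0.0 (shut) to 1.0 (fully open).
Only numpy, scipy, OpenCV 4.12 (cv2) and the standard library are available. Lean on these libraries where they do the work, as an engineer would, in place of code of your own. Each camera call takes 0.05 s, during which the arm holds its last target. There are 200 camera calls.

### The job

Lift the dark red napkin holder, set it down lengthwise in the channel of the wooden decorating jig clear of the sprung orange pusher, then slide it along the channel, pushing the pusher back until the holder meets both blue stops. Finish with it still gripped and held lightly but surely against the stops: your program ends while holding it there. The paint is fresh, so handle it gently: the two fingers together never load it with more than 100 N, and it never bears on the jig with more than 60 N, and leave the teal holder and the four small paint pots where they are.

Things in the scene. Friction and masses are not known exactly. Their poses are not given: they have to be found in the camera images.
- holder: Dark red dotted napkin holder, loose, 0.25-0.42 kg. Base 120 (x) x 60 (y) x 10; two upright 8 thick panels along x, outer faces 50 apart in y, flush with the base at x = +-60, full length up to z = 45, scalloped above, 62 tall mid. Origin: centre of underside; z up. Ends alike, either may lead. Grasp from above across the outer panel faces (along y), tool point about 40 above the underside.
- jig: Wooden jig fixed to the table, place and yaw vary. Base 260 (x) x 110 (y) x 12. Origin: centre of underside; x along the channel towards the pusher (push direction). Channel floor at z = 12; rails 10 higher, 68 apart about y = 0, x = -120 to 60. Pusher at rest at x = 55, stop faces x = 70, bracket x = 100 to 130, 54 tall. Holder origin: x = 10 at the stops, below -5 clear of the pusher.
- stops: Two fixed blue stop posts of the jig, hard; each 15 x 15, from 12 to 52 above the table, at jig y = +-25.5, with their faces at jig x = 70 looking to -x. The body's origin and axes are those of the jig.
- stop_face (a point): Point on the channel floor midway between the stop faces (jig x = 70, y = 0, 12 above the table); axes as the jig.
- pad (a point): Centre of the front face of the orange sprung pusher pad, 28 wide (y), 30 tall, 31 above the table, between the blue stops; it moves along jig x as it is pushed.
- pusher (a joint): Travel of the sprung pusher in m along jig x: 0 at rest (15 mm before the stop faces), 0.015 with the pad level with the stops, limit 0.020. Spring: 4 N at rest plus 0.4 N per mm, about 10 N at the stops. It shoves the holder back if let go.
- spare: Teal napkin holder of the same make and size, a bystander to leave alone. Origin: centre of the underside.
- pot_orange: Bystander to leave alone: small orange paint pot with white cap, 36 across, 45 tall. Origin: centre of the underside.
- pot_violet: Bystander to leave alone: small violet paint pot with white cap, 36 across, 45 tall. Origin: centre of the underside.
- pot_red: Bystander to leave alone: small red paint pot with red cap, 36 across, 36 tall. Origin: centre of the underside.
- pot_blue: Bystander to leave alone: small blue paint pot with white cap, 36 across, 45 tall. Origin: centre of the underside.

How it is judged:
By the outcome, as a careful person would: the job done as asked, in the order asked, and still so for the second after the job is handed in, while the arm keeps its last pose, push and grip.
It also fails if it takes over 72 s, if anything falls off the work surface, if the arm or the gripper's body presses on something with over 40 N, if the wrist force passes 120 N, or if a joint passes its speed limit or range.

## Working session

There is one attempt and no reset: what is moved stays moved. The work goes in short steps, Python scripts to look and compute and a tool call to move; the robot and the scene stay as the last step left them, time stands still between calls to the robot, and variables do not carry over. Pictures are saved under pics/ and viewed, and the job is handed in when it is done.

Besides the shell and the picture viewer there is one more tool, called by a JSON object that holds its "name" and its "arguments". send_rows: Moves the arm, as the interface text tells. Its arguments: {"type":"object","properties":{"linear":{"type":"array","items":{"type":"array","items":{"type":"number"}}},"twist":{"type":"array","items":{"type":"number"}},"jaw":{"type":"number"},"newtons":{"type":"number"}},"required":["linear","twist"]}

```bash
mkdir -p pics; ls
cat > h.py <<'E'
import numpy as np, cv2
from scipy.spatial.transform import Rotation as R
from plant import get_state, imaging, r
def snap(n,f=None):
    s=imaging.snapshot(n); h=s["frame"].shape[0]
    fl=h/2/np.tan(np.radians(s["fovy"])/2)
    s["K"]=np.array([[fl,0,s["cx"]],[0,fl,s["cy"]],[0,0,1]]); s["d"]=np.array(s["dist"],float)
    if f: cv2.imwrite("pics/"+f,s["frame"][:,:,::-1])
    return s
def ray(s,uv,z):
    uv=np.array(uv,float).reshape(-1,1,2)
    p=cv2.undistortPoints(uv,s["K"],s["d"]).reshape(-1,2)
    M=cv2.Rodrigues(np.array(s["rvec"],float))[0]; t=np.array(s["tvec"],float).ravel()
    c=-M.T@t; d=np.c_[p,np.ones(len(p))]@M
    return c+d*((np.broadcast_to(z,len(p))-c[2])/d[:,2])[:,None]
def proj(s,P):
    return cv2.projectPoints(np.array(P,float).reshape(-1,1,3),np.array(s["rvec"],float),np.array(s["tvec"],float),s["K"],s["d"])[0].reshape(-1,2)
def crop(s,f,x0,y0,x1,y1,k):
    im=s["frame"][y0:y1,x0:x1,::-1]
    cv2.imwrite("pics/"+f,cv2.resize(im,None,fx=k,fy=k,interpolation=cv2.INTER_CUBIC))
E
python3 - <<'E'
from h import *
for n in("scene","top"):
    s=snap(n,n+"0.png"); M=cv2.Rodrigues(np.array(s["rvec"],float))[0]; print(n,s["fovy"],-M.T@np.array(s["tvec"]).ravel(),s["dist"])
st=get_state(); print({k:np.round(v,3) for k,v in st.items()}); print(R.from_quat(st["eef_rot"]).as_matrix().round(3))
E
```

```text
pics
scene 46.90519716359166 [ 1.22578477 -0.03079888  0.85254038] [-0.1327796  0.         0.         0.         0.       ]
top 50.266166430656625 [0.41710622 0.00364428 1.02560322] [-0.02137716  0.          0.          0.          0.        ]
{'clock': np.float64(0.1), 'q': array([-1.108,  0.69 , -0.195,  1.566,  0.157,  0.902, -0.215]), 'qd': array([-0.001, -0.002,  0.001, -0.003, -0.001, -0.   ,  0.   ]), 'joint_torque': array([-3.0000e-03, -5.2850e+01, -1.2720e+00, -1.5384e+01, -5.3000e-02,
        2.0000e-03,  0.0000e+00]), 'tool_pos': array([0.26 , 0.568, 0.257]), 'eef_rot': array([ 0.15 ,  0.691, -0.151,  0.691]), 'contact_force': array([ 0.357,  0.363, -0.705]), 'moment': array([-0.009,  0.043, -0.018]), 'opening': np.float64(0.999)}
[[-0.001  0.416  0.909]
 [-0.001  0.909 -0.416]
 [-1.    -0.002  0.   ]]
```

View pics/scene0.png

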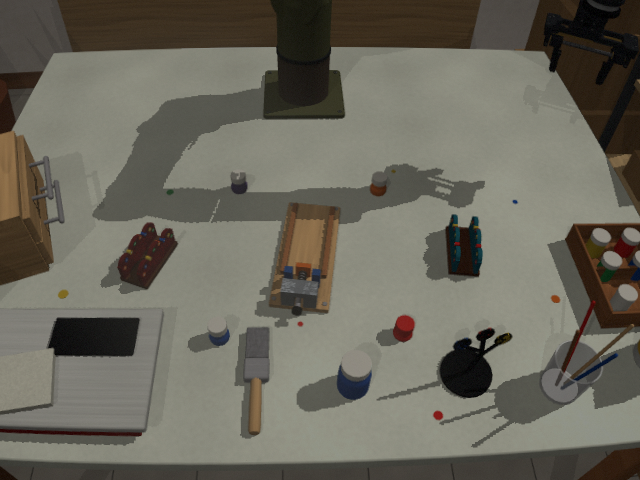

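View pics/top0.png

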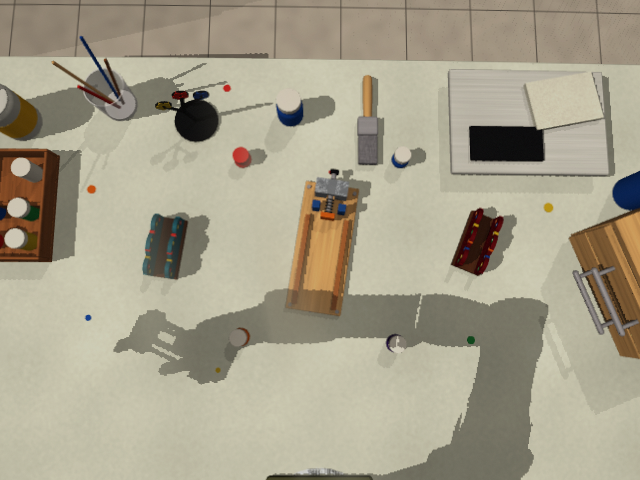

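Run:
```python
from h import *
s=snap("top"); crop(s,"a.png",440,195,520,285,6.5); crop(s,"b.png",275,160,375,325,3.6)
crop(snap("scene"),"c.png",110,210,190,295,7)
```

```text
(no output)
```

View pics/a.png

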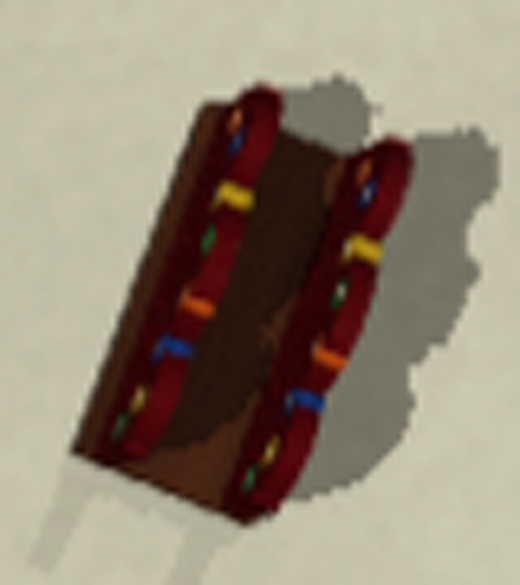

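View pics/b.png

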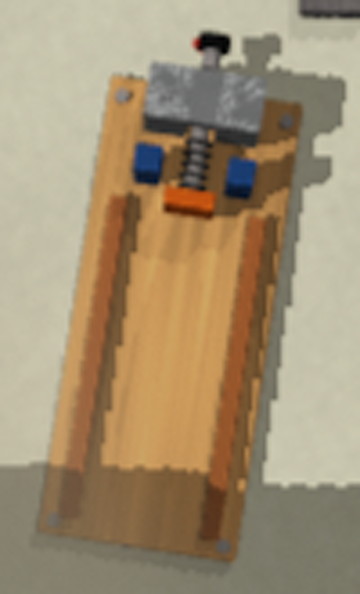

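View pics/c.png

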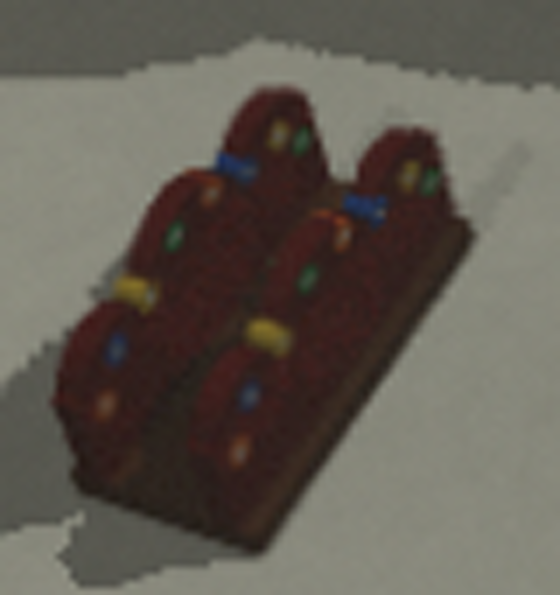

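Run:
```python
from h import *
from scipy.optimize import least_squares
s=snap("top"); c=snap("scene")
def T(p,L): 
    a=p[2]; return np.c_[p[0]+L[:,0]*np.cos(a)-L[:,1]*np.sin(a),p[1]+L[:,0]*np.sin(a)+L[:,1]*np.cos(a),L[:,2]]
tp=np.array([[205,103],[75,452],[245,522]])/6.5+[440,195]
sp=np.array([[262,548],[472,235],[80,488]])/7+[110,210]
print(ray(s,tp,.007).round(4)); print(ray(c,sp,.004).round(4))
# top: left edge=+y side, up=+x
Lt=np.array([[.06,.03,.01],[-.06,.03,.008],[-.06,-.03,.008]])
# scene: near=+x end; right=+y
Ls=np.array([[.06,.03,.004],[-.06,.03,.005],[.06,-.03,.004]])
f=lambda p:np.r_[(proj(s,T(p,Lt))-tp).ravel(),(proj(c,T(p,Ls))-sp).ravel()]
q=least_squares(f,[.5,-.24,-.35]); print("holder",q.x.round(4),q.fun.round(2))
jp=np.array([[110,75],[301,103],[38,530],[235,560]])/3.6+[275,160]
P=ray(s,jp,.012);print(P.round(4))
Lj=np.array([[.13,.055,.012],[.13,-.055,.012],[-.13,.055,.012],[-.13,-.055,.012]])
g=lambda p:(proj(s,T(p,Lj))-jp).ravel()
j=least_squares(g,[.5,0,-.1]); print("jig",j.x.round(4),j.fun.round(2))
sc=c["frame"].copy(); tt=s["frame"].copy()
Hb=np.array([[x,y,z] for z in(0,.01,) for x,y in((.06,.03),(-.06,.03),(-.06,-.03),(.06,-.03))]+[[x,y,.045] for x in(.06,-.06) for y in(.025,-.025)])
Jb=np.array([[x,y,z] for z in(0,.012) for x in(.13,-.13) for y in(.055,-.055)]+[[x,y,.022] for x in(-.12,.06) for y in(.034,-.034)]+[[.07,y,.052] for y in(.018,.033,-.018,-.033)]+[[.055,y,.046] for y in(.014,-.014)])
for im,cam,n in((sc,c,"sc"),(tt,s,"tt")):
    k=4
    im=cv2.resize(im[:,:,::-1],None,fx=k,fy=k,interpolation=cv2.INTER_CUBIC)
    for p in np.r_[proj(cam,T(q.x,Hb)),proj(cam,T(j.x,Jb))]:
        cv2.circle(im,tuple(np.round((p+.5)*k).astype(int)),3,(0,255,0),-1)
    a=(110,200,350,320) if n=="sc" else (280,165,520,320)
    o=im[a[1]*k:a[3]*k,a[0]*k:a[2]*k]; cv2.imwrite(f"pics/{n}1.png",cv2.resize(o,None,fx=800/o.shape[1],fy=800/o.shape[1]))
```

```text
[[ 0.6187 -0.3077  0.007 ]
 [ 0.5086 -0.2637  0.007 ]
 [ 0.4873 -0.3161  0.007 ]]
[[ 0.6205 -0.3068  0.004 ]
 [ 0.5114 -0.2634  0.004 ]
 [ 0.6    -0.3606  0.004 ]]
holder [ 0.5538 -0.3122 -0.3793] [-0.15 -1.22 -0.69 -0.33  1.03  0.12  0.15  0.06  0.69 -1.17 -0.67 -0.65]
[[ 0.6766  0.0311  0.012 ]
 [ 0.6615 -0.0767  0.012 ]
 [ 0.4218  0.0676  0.012 ]
 [ 0.4061 -0.04    0.012 ]]
jig [ 0.5416 -0.0045 -0.1424] [-0.19 -0.72  0.35 -0.47 -0.41  0.56  0.25  0.54]
```

View pics/sc1.png

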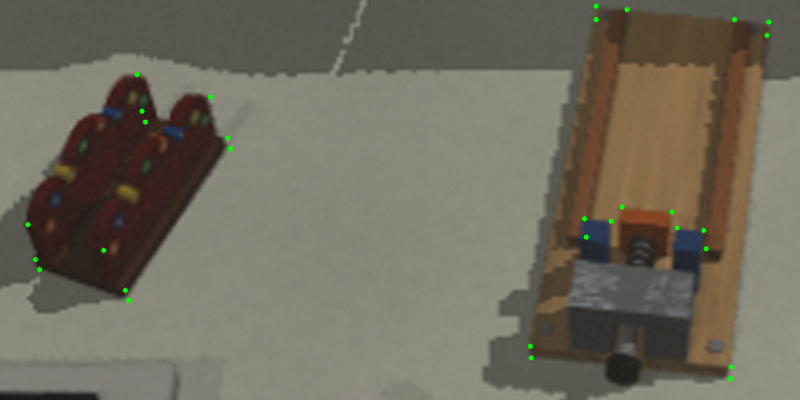

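View pics/tt1.png

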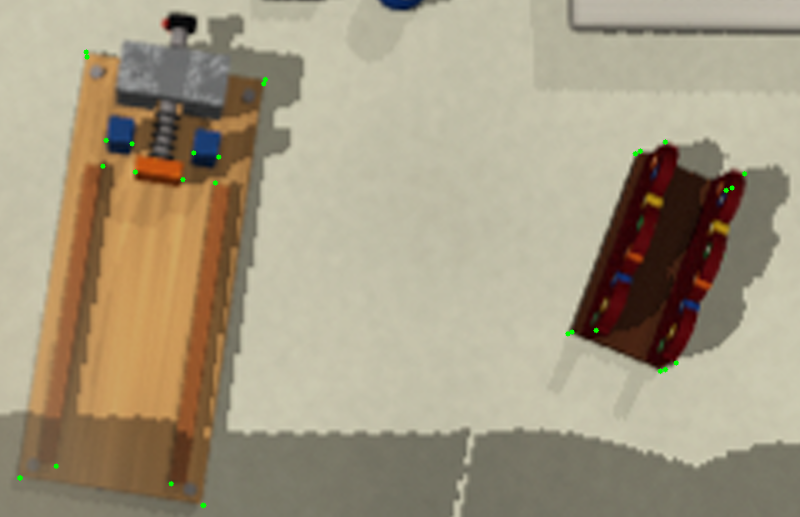

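{"name": "send_rows", "arguments": {"linear": [[0, 0, 0.03], [0, 0, 0.05], [0, 0, 0.05], [0, 0, 0.05], [0, -0.02, 0.05], [0, -0.04, 0.03], [0, -0.048, 0.024], [0, -0.048, 0.024], [0, -0.048, 0.024], [0, -0.048, 0.024], [0, -0.048, 0.024], [0, -0.048, 0.024], [0, -0.048, 0.024], [0, -0.048, 0.024], [0, -0.048, 0.024], [0, -0.048, 0.024], [0, -0.048, 0.024], [0, -0.048, 0.024], [0, -0.03, 0.02], [0, 0, 0]], "twist": [0, 0, 0, 0, 0, 0, 0, 0, 0, 0, 0, 0, 0, 0, 0, 0, -0.02, -0.02, -0.01, 0], "jaw": 0, "newtons": 20}}

```text
clock: 2.8
tool_pos: [0.5015, -0.2769, 0.257]
eef_rot: [0.135, 0.694, -0.136, 0.694]
contact_force: [0.6, 0.5, 0.5]
opening: 0.997
```

```bash
cat >> h.py <<'E'
def to(goal,yaw,ref=None):
    st=get_state(); M=R.from_quat(st["eef_rot"]).as_matrix(); p=st["tool_pos"]
    y=np.arctan2(M[1,2],M[0,2]); print("t",round(st["clock"],2),"pos",p.round(4),"yaw",round(y,4),"xz",M[:,0].round(4),"F",st["contact_force"].round(1),"open",round(st["opening"],3))
    print("linear",(M.T@(np.array(goal)-p)).round(4),"twist",round(-(yaw-y),4))
E
python3 - <<'E'
from h import *
to([.5538,-.3122,.04],-.379)
snap("scene","s2.png")
E
```

```text
t 2.8 pos [ 0.5015 -0.2769  0.257 ] yaw -0.3848 xz [ 2.0e-04 -1.7e-03 -1.0e+00] F [0.6 0.5 0.5] open 0.997
linear [ 0.2171 -0.0127  0.0615] twist -0.0058
```

View pics/s2.png

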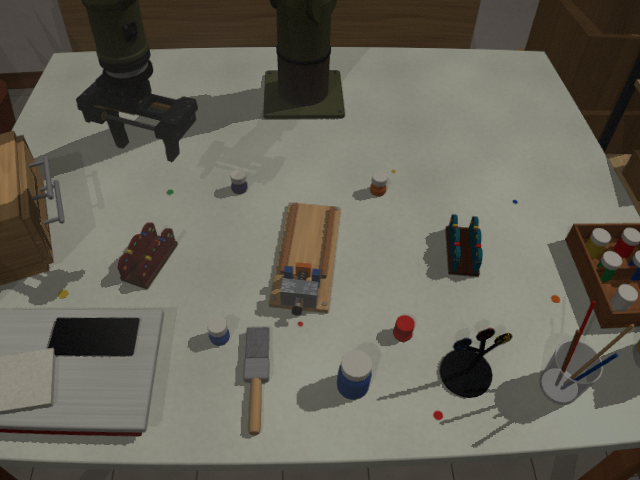

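{"name": "send_rows", "arguments": {"linear": [[0.01, -0.003, 0.012], [0.02, -0.004, 0.018], [0.03, -0.004, 0.018], [0.03, -0.002, 0.0135], [0.03, 0, 0], [0.025, 0, 0], [0.01, 0, 0], [0, 0, 0]], "twist": [0, -0.006, 0, 0, 0, 0, 0, 0]}}

```text
clock: 3.85
tool_pos: [0.5547, -0.3068, 0.1019]
eef_rot: [0.131, 0.695, -0.13, 0.695]
contact_force: [0.5, 0.8, -0.8]
opening: 0.998
```

Run:
```python
from h import *
to([.5538,-.3122,.04],-.379)
crop(snap("scene"),"s3.png",70,130,230,290,5)
crop(snap("top"),"t3.png",420,170,560,310,5)
```

```text
t 3.85 pos [ 0.5547 -0.3068  0.1019] yaw -0.3714 xz [-7.e-04  8.e-04 -1.e+00] F [ 0.5  0.8 -0.8] open 0.998
linear [ 0.0619 -0.0054  0.0012] twist 0.0076
```

View pics/s3.png

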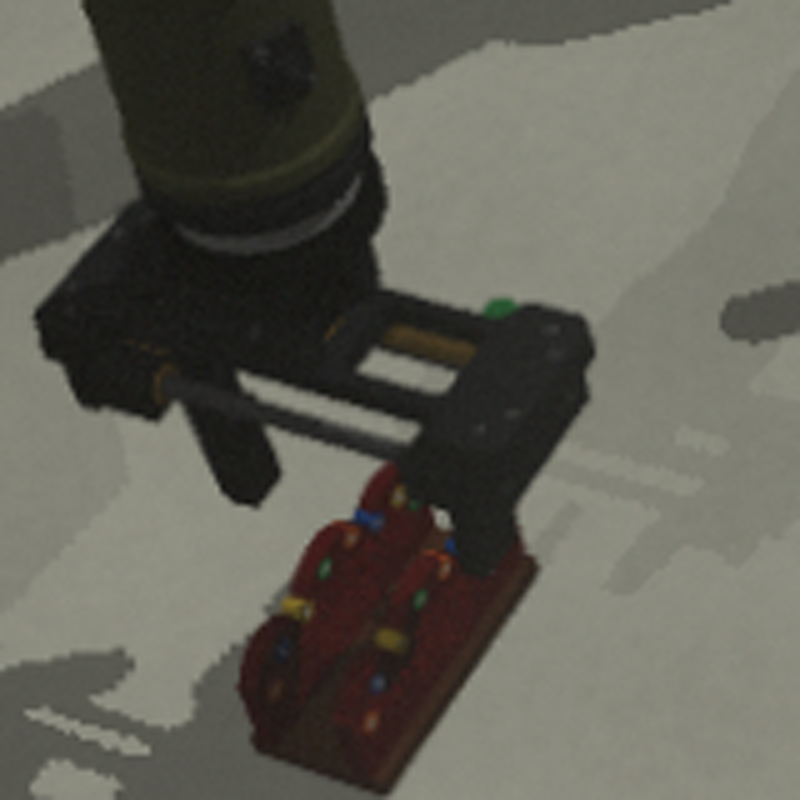

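View pics/t3.png

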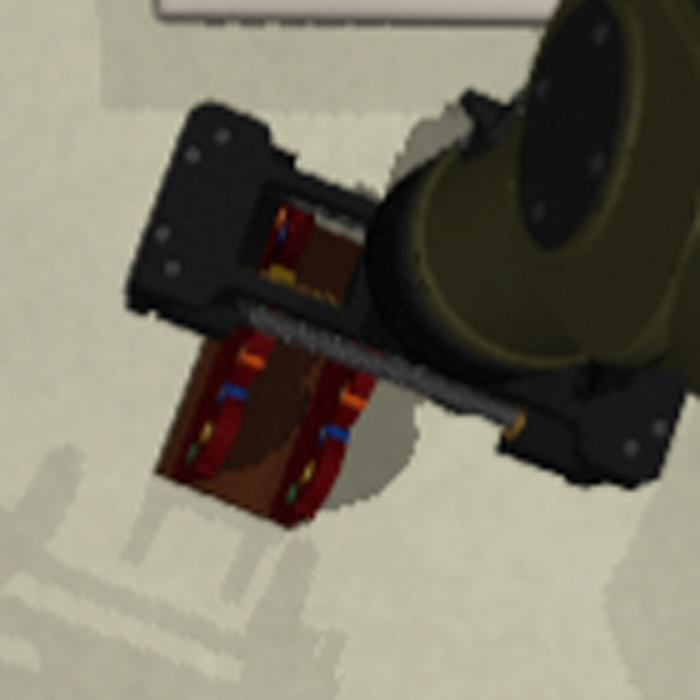

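{"name": "send_rows", "arguments": {"linear": [[0.01, -0.0055, 0.001], [0.02, 0, 0], [0.02, 0, 0], [0.01, 0, 0], [0.002, 0, 0], [0, 0, 0]], "twist": [0.0076, 0, 0, 0, 0, 0]}}

```text
clock: 4.7
tool_pos: [0.5536, -0.3132, 0.0404]
eef_rot: [0.134, 0.694, -0.134, 0.694]
contact_force: [0.3, -0.3, 0.8]
opening: 1.0
```

Run:
```python
from h import *
to([.5538,-.3122,.04],-.379)
crop(snap("scene"),"s4.png",70,130,230,290,5)
```

```text
t 4.7 pos [ 0.5536 -0.3132  0.0404] yaw -0.3802 xz [ 4.e-04  0.e+00 -1.e+00] F [ 0.3 -0.3  0.8] open 1.0
linear [ 0.0004  0.001  -0.0002] twist -0.0012
```

View pics/s4.png

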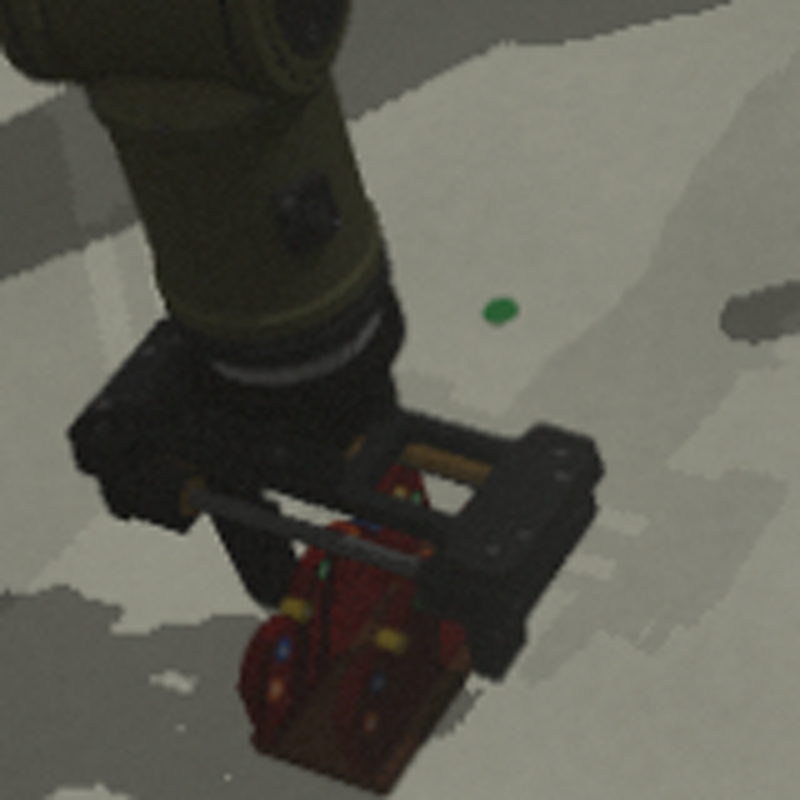

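Straddled well and near the middle of the holder's length. I'll close gently.

{"name": "send_rows", "arguments": {"linear": [[0, 0, 0], [0, 0, 0], [0, 0, 0], [0, 0, 0], [0, 0, 0], [0, 0, 0], [0, 0, 0], [0, 0, 0]], "twist": [0, 0, 0, 0, 0, 0, 0, 0], "jaw": 1, "newtons": 8}}

```text
clock: 5.75
tool_pos: [0.5535, -0.3131, 0.0405]
eef_rot: [0.134, 0.694, -0.134, 0.694]
contact_force: [-0.3, 1.1, 2.3]
opening: 0.568
```

{"name": "send_rows", "arguments": {"linear": [[0, 0, 0], [0, 0, 0], [0, 0, 0]], "twist": [0, 0, 0], "newtons": 35}}

```text
clock: 6.12
tool_pos: [0.5535, -0.3131, 0.0405]
eef_rot: [0.134, 0.694, -0.134, 0.694]
contact_force: [-0.4, 1.2, 1.6]
opening: 0.563
```

{"name": "send_rows", "arguments": {"linear": [[-0.002, 0, 0], [-0.006, 0, 0], [-0.015, 0, 0], [-0.025, 0, 0], [-0.03, 0, 0], [-0.02, 0, 0], [-0.01, 0, 0], [0, 0, 0], [0, 0, 0]], "twist": [0, 0, 0, 0, 0, 0, 0, 0, 0]}}

```text
clock: 7.25
tool_pos: [0.5527, -0.313, 0.1474]
eef_rot: [0.134, 0.695, -0.133, 0.694]
contact_force: [0.0, 0.0, -3.7]
opening: 0.565
```

Run:
```python
from h import *
x,y,a=.5416,-.0045,-.1424
d=-.025
to([x+d*np.cos(a),y+d*np.sin(a),.15],a)
crop(snap("scene"),"s5.png",70,100,230,260,5)
```

```text
t 7.25 pos [ 0.5527 -0.313   0.1474] yaw -0.3803 xz [-1.9e-03  8.0e-04 -1.0e+00] F [ 0.   0.  -3.7] open 0.565
linear [-0.0023  0.2765 -0.1491] twist -0.2379
```

View pics/s5.png

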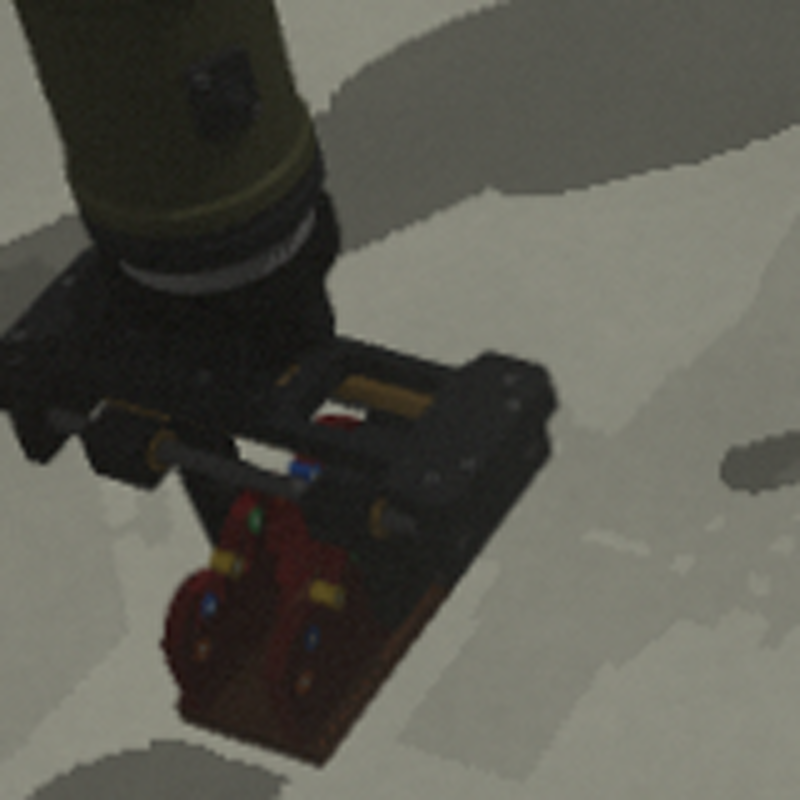

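{"name": "send_rows", "arguments": {"linear": [[0, 0.015, -0.008], [0, 0.03, -0.016], [0, 0.04, -0.022], [0, 0.045, -0.025], [0, 0.045, -0.025], [0, 0.04, -0.022], [0, 0.03, -0.018], [0, 0.02, -0.012], [0, 0.0115, -0.006], [0, 0, 0], [0, 0, 0], [0, 0, 0], [0, 0, 0], [0, 0, 0]], "twist": [0, 0, 0, 0, 0, 0, 0, 0, -0.05, -0.07, -0.07, -0.048, 0, 0]}}

```text
clock: 9.05
tool_pos: [0.513, 0.0005, 0.1484]
eef_rot: [0.051, 0.705, -0.051, 0.705]
contact_force: [-0.2, -0.1, -3.3]
opening: 0.564
```

Run:
```python
from h import *
x,y,a=.5416,-.0045,-.1424
d=-.03
to([x+d*np.cos(a),y+d*np.sin(a),.08],a)
crop(snap("scene"),"s6.png",230,120,390,320,4)
crop(snap("top"),"t6.png",250,160,410,330,4.5)
```

```text
t 9.05 pos [5.130e-01 5.000e-04 1.484e-01] yaw -0.1431 xz [ 0.  0. -1.] F [-0.2 -0.1 -3.3] open 0.564
linear [ 0.0684 -0.0009 -0.001 ] twist -0.0007
```

View pics/s6.png

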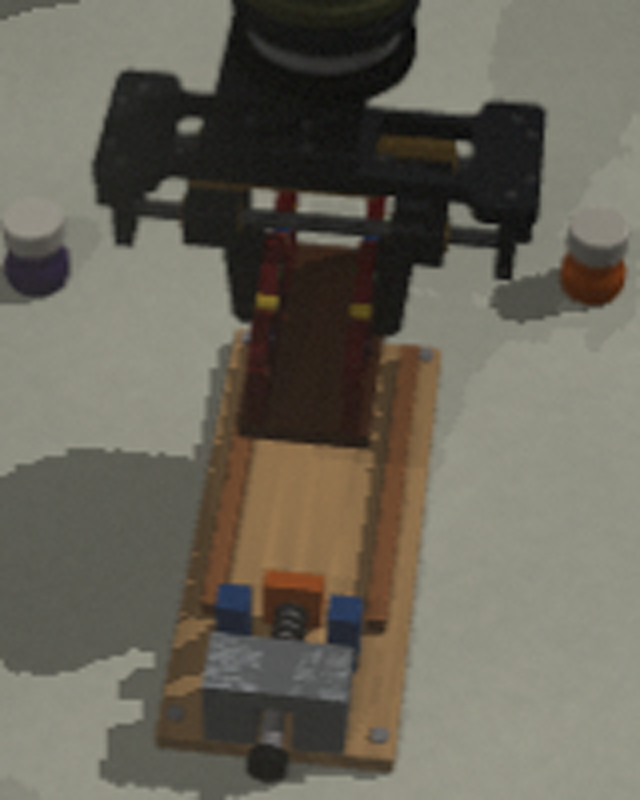

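View pics/t6.png

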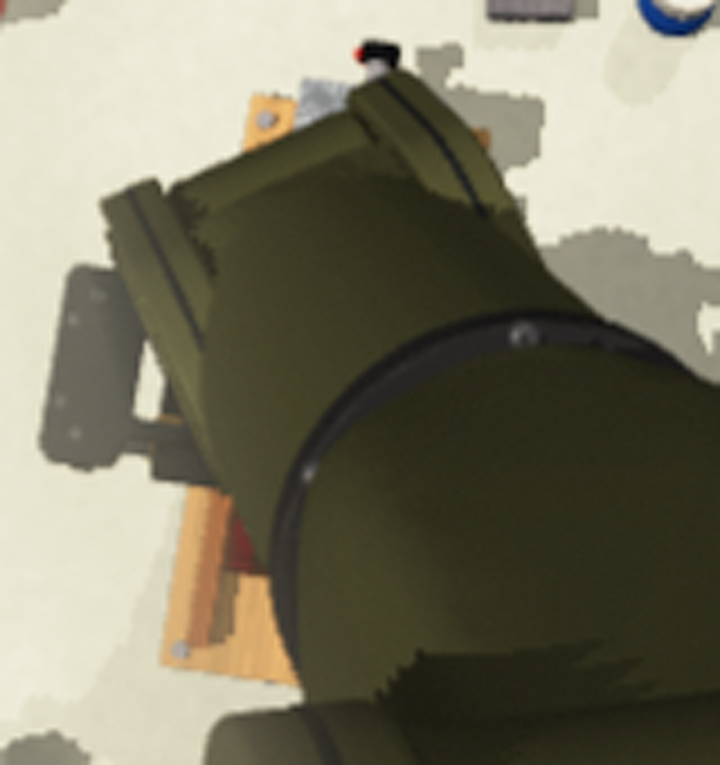

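{"name": "send_rows", "arguments": {"linear": [[0.01, -0.0005, 0], [0.02, -0.0005, -0.001], [0.02, 0, 0], [0.015, 0, 0], [0.01, 0, 0], [0, 0, 0], [0, 0, 0]], "twist": [0, 0, 0, 0, 0, 0, 0]}}

```text
clock: 10.02
tool_pos: [0.5122, -0.0001, 0.0738]
eef_rot: [0.05, 0.705, -0.05, 0.706]
contact_force: [1.1, -0.5, -4.2]
opening: 0.567
```

Run:
```python
from h import *
x,y,a=.5416,-.0045,-.1424
d=-.03
to([x+d*np.cos(a),y+d*np.sin(a),.0525],a)
crop(snap("scene"),"s7.png",260,170,360,315,5.5)
```

```text
t 10.03 pos [ 5.122e-01 -1.000e-04  7.380e-02] yaw -0.1424 xz [ 8.e-04  2.e-04 -1.e+00] F [ 1.1 -0.5 -4.2] open 0.567
linear [ 0.0213 -0.0001 -0.0003] twist -0.0
```

View pics/s7.png

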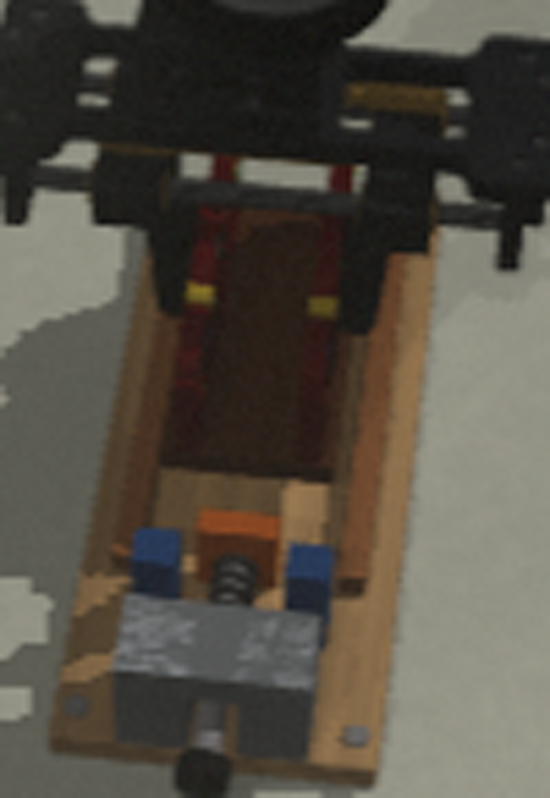

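Run:
```python
from h import *
s=snap("scene")
def J(uv,z):
    P=ray(s,np.array(uv)/5.5+[260,170]-.4,z); x,y,a=.5416,-.0045,-.1424
    d=P[:,:2]-[x,y]; return (np.c_[d@[np.cos(a),np.sin(a)],d@[-np.sin(a),np.cos(a)]]*1000).round(1)
print("jig near corners (130,+-55)",J([[50,740],[377,772]],.012).tolist())
print("post far top corners (70,-33)(70,-18)(70,18)(70,33)",J([[133,528],[182,531],[290,545],[334,548]],.052).tolist())
print("holder front lower corners",J([[160,465],[330,480]],.034).tolist())
print("bottom of front",J([[160,465],[330,480]],.040).tolist())
print("pad top far(55,-14)(55,14)",J([[200,510],[282,516]],.046).tolist())
```

```text
jig near corners (130,+-55) [[132.0, -54.3], [131.3, 54.0]]
post far top corners (70,-33)(70,-18)(70,18)(70,33) [[71.6, -34.4], [70.8, -18.1], [72.2, 18.0], [71.7, 32.6]]
holder front lower corners [[29.6, -31.5], [28.9, 27.4]]
bottom of front [[34.4, -30.7], [33.7, 27.8]]
pad top far(55,-14)(55,14) [[56.7, -14.0], [55.8, 13.6]]
```

{"name": "send_rows", "arguments": {"linear": [[0.003, 0.0012, 0], [0.005, 0, 0], [0.005, 0, 0], [0.004, 0, 0], [0.002, 0, 0], [0.001, 0, 0], [0, 0, 0], [0, 0, 0]], "twist": [0, 0, 0, 0, 0, 0, 0, 0]}}

```text
clock: 11.12
tool_pos: [0.5122, 0.001, 0.0535]
eef_rot: [0.05, 0.705, -0.05, 0.705]
contact_force: [0.7, -0.3, -3.5]
opening: 0.562
```

{"name": "send_rows", "arguments": {"linear": [[0.0005, 0, 0], [0.0005, 0, 0], [0, 0, 0], [0, 0, 0]], "twist": [0, 0, 0, 0]}}

```text
clock: 11.62
tool_pos: [0.5121, 0.001, 0.0524]
eef_rot: [0.05, 0.705, -0.05, 0.705]
contact_force: [0.3, 0.9, -3.1]
opening: 0.564
```

Run:
```python
from h import *
x,y,a=.5416,-.0045,-.1424
to([x+.01*np.cos(a),y+.01*np.sin(a),.0525],a); print(get_state()["moment"].round(2))
crop(snap("scene"),"s8.png",260,170,360,315,5.5)
```

```text
t 11.62 pos [0.5121 0.001  0.0524] yaw -0.1424 xz [ 1.e-04  1.e-04 -1.e+00] F [ 0.3  0.9 -3.1] open 0.564
linear [-0.0001 -0.0013  0.0399] twist 0.0
[-0.02 -0.01 -0.02]
```

View pics/s8.png

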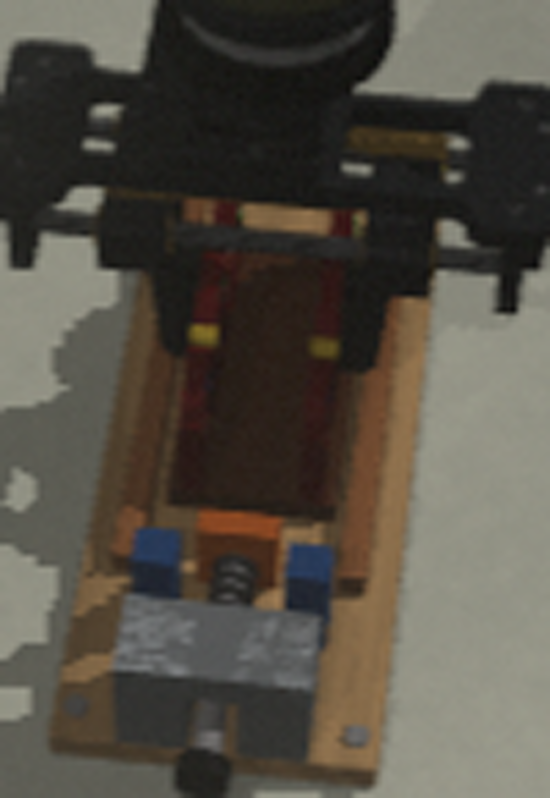

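{"name": "send_rows", "arguments": {"linear": [[0.0004, 0, 0], [0.0004, 0, 0], [0, 0, 0], [0, 0, 0]], "twist": [0, 0, 0, 0]}}

```text
clock: 12.18
tool_pos: [0.5121, 0.001, 0.0524]
eef_rot: [0.05, 0.705, -0.05, 0.706]
contact_force: [-1.4, -0.2, 7.1]
opening: 0.564
```

Run:
```python
from h import *
to([0.512,.001,.05],-.1424)
```

```text
t 12.18 pos [0.5121 0.001  0.0524] yaw -0.1424 xz [ 6.e-04 -1.e-04 -1.e+00] F [-1.4 -0.2  7.1] open 0.564
linear [ 0.0024  0.     -0.0001] twist 0.0
```

{"name": "send_rows", "arguments": {"linear": [[-0.0003, 0, 0.001], [0, 0, 0.003], [0, 0, 0.004], [0, 0, 0.004], [0, 0, 0.004], [0, 0, 0.004], [0, 0, 0.002], [0, 0, 0], [0, 0, 0]], "twist": [0, 0, 0, 0, 0, 0, 0, 0, 0]}}

```text
clock: 13.3
tool_pos: [0.5284, -0.0021, 0.0524]
eef_rot: [0.049, 0.709, -0.05, 0.702]
contact_force: [-11.7, 0.8, 15.4]
opening: 0.565
```

```bash
cat >> h.py <<'E'
def chk(f):
    x,y,a=.5416,-.0045,-.1424; st=get_state(); p=st["tool_pos"][:2]-[x,y]; c,s_=np.cos(a),np.sin(a); F=st["contact_force"]
    print("t",round(st["clock"],2),"jig xy mm",(np.array([p@[c,s_],p@[-s_,c]])*1e3).round(2),"z",st["tool_pos"][2].round(4),"Fx",round(F[:2]@[c,s_],1),"Fy",round(F[:2]@[-s_,c],1),"Fz",F[2].round(1),"M",st["moment"].round(2),"op",round(st["opening"],3))
    crop(snap("scene"),f,260,200,350,310,6)
E
python3 -c "
from h import *
chk('s9.png')"
```

```text
t 13.3 jig xy mm [-13.37   0.51] z 0.0524 Fx -11.7 Fy -0.8 Fz 15.4 M [0.54 2.1  0.21] op 0.565
```

View pics/s9.png

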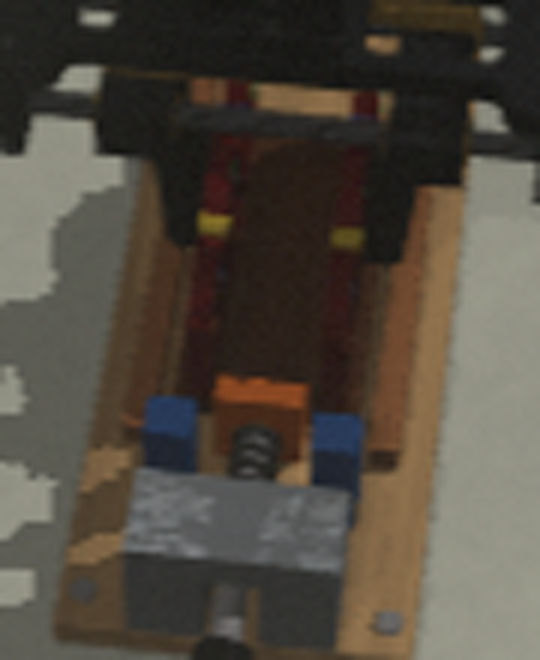

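{"name": "send_rows", "arguments": {"linear": [[-0.0004, 0, 0], [-0.0004, 0, 0], [0, 0, 0], [0, 0, 0]], "twist": [0, 0, 0, 0]}}

```text
clock: 13.85
tool_pos: [0.5345, -0.0021, 0.0526]
eef_rot: [0.05, 0.705, -0.05, 0.706]
contact_force: [-0.3, -0.5, -3.7]
opening: 0.568
```

```bash
python3 -c "
from h import *
chk('s10.png'); to([.5416,-.0045,.05],-.1424)"
```

```text
t 13.85 jig xy mm [-7.36  1.35] z 0.0526 Fx -0.2 Fy -0.6 Fz -3.7 M [0.01 0.01 0.03] op 0.568
t 13.9 pos [ 0.5343 -0.0021  0.0525] yaw -0.1426 xz [ 6.e-04  1.e-04 -1.e+00] F [ 0.2  0.3 -3.6] open 0.567
linear [ 0.0025 -0.0013  0.0075] twist -0.0002
```

View pics/s10.png

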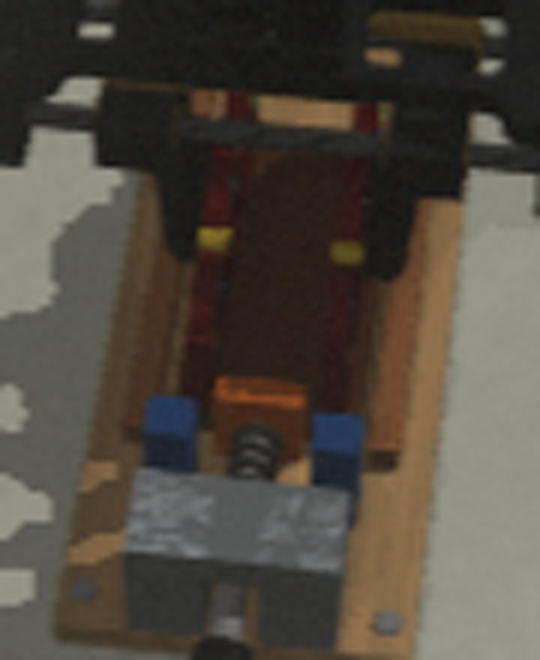

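{"name": "send_rows", "arguments": {"linear": [[0.0003, 0, 0], [0, 0, 0.002], [0, 0, 0.002], [0, 0, 0.002], [0, 0, 0], [0, 0, 0]], "twist": [0, 0, 0, 0, 0, 0]}}

```text
clock: 14.65
tool_pos: [0.537, -0.0027, 0.0524]
eef_rot: [0.05, 0.707, -0.05, 0.703]
contact_force: [-7.2, 1.7, 5.0]
opening: 0.561
```

```bash
python3 -c "
from h import *
chk('s11.png')"
```

```text
t 14.65 jig xy mm [-4.78  1.17] z 0.0524 Fx -7.3 Fy 0.6 Fz 5.0 M [0.43 1.33 0.03] op 0.561
```

View pics/s11.png

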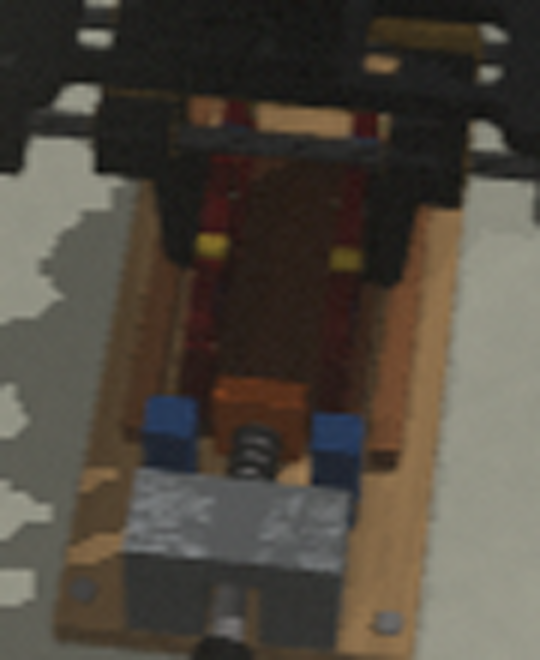

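{"name": "send_rows", "arguments": {"linear": [[-0.0001, 0, 0.0015], [0, 0, 0.0015], [-0.0001, 0, 0.0015], [0, 0, 0.0015], [0, 0, 0.0015], [0, 0, 0], [0, 0, 0]], "twist": [0, 0, 0, 0, 0, 0, 0]}}

```text
clock: 15.58
tool_pos: [0.5402, -0.0033, 0.0525]
eef_rot: [0.049, 0.71, -0.05, 0.701]
contact_force: [-15.0, 2.5, 12.1]
opening: 0.564
```

```bash
python3 -c "
from h import *
chk('s12.png'); to([.5416,-.0045,.05],-.1424)"
```

```text
t 15.57 jig xy mm [-1.58  0.98] z 0.0525 Fx -15.2 Fy 0.4 Fz 12.1 M [0.87 2.7  0.19] op 0.564
t 15.62 pos [ 0.5402 -0.0033  0.0525] yaw -0.1401 xz [-1.340e-02 -9.000e-04 -9.999e-01] F [-14.6   3.2  11.8] open 0.566
linear [ 0.0025 -0.001   0.0016] twist 0.0023
```

View pics/s12.png

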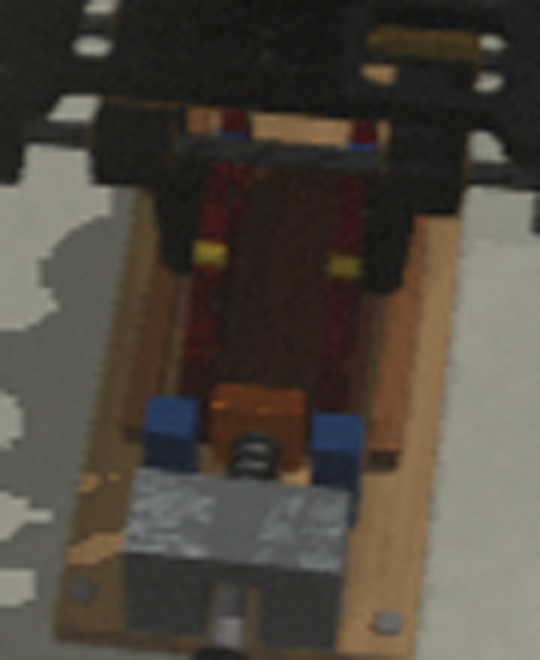

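{"name": "send_rows", "arguments": {"linear": [[-0.0003, 0, 0], [-0.0003, 0, 0.001], [0, 0, 0.001], [0, 0, 0.001], [0, 0, 0], [0, 0, 0]], "twist": [0, 0, 0, 0, 0, 0]}}

```text
clock: 16.38
tool_pos: [0.5441, -0.0038, 0.0526]
eef_rot: [0.049, 0.71, -0.05, 0.701]
contact_force: [-11.6, 4.1, 6.3]
opening: 0.566
```

```bash
python3 -c "
from h import *
chk('s13.png'); to([.5416,-.0045,.05],-.1424)"
```

```text
t 16.38 jig xy mm [2.35 1.06] z 0.0526 Fx -12.1 Fy 2.5 Fz 6.3 M [0.77 2.29 0.12] op 0.566
t 16.43 pos [ 0.5441 -0.0038  0.0526] yaw -0.1407 xz [-1.200e-02 -6.000e-04 -9.999e-01] F [-11.7   3.1   6.1] open 0.563
linear [ 0.0027 -0.0011 -0.0023] twist 0.0017
```

{"name": "send_rows", "arguments": {"linear": [[-0.0002, 0, 0.001], [-0.0002, 0, 0.001], [-0.0001, 0, 0.001], [0, 0, 0.001], [0, 0, 0], [0, 0, 0]], "twist": [0, 0, 0, 0, 0, 0]}}

```text
clock: 17.18
tool_pos: [0.5476, -0.0043, 0.0529]
eef_rot: [0.049, 0.71, -0.05, 0.701]
contact_force: [-12.5, 3.7, 4.8]
opening: 0.564
```

```bash
python3 -c "
from h import *
chk('s14.png'); to([.5416,-.0045,.05],-.1424)"
```

```text
t 17.18 jig xy mm [5.91 1.07] z 0.0529 Fx -12.9 Fy 1.9 Fz 4.8 M [0.75 2.47 0.08] op 0.564
t 17.23 pos [ 0.5476 -0.0043  0.0529] yaw -0.1407 xz [-1.300e-02 -6.000e-04 -9.999e-01] F [-12.    2.7   4.6] open 0.566
linear [ 0.0029 -0.001  -0.0059] twist 0.0017
```

View pics/s14.png

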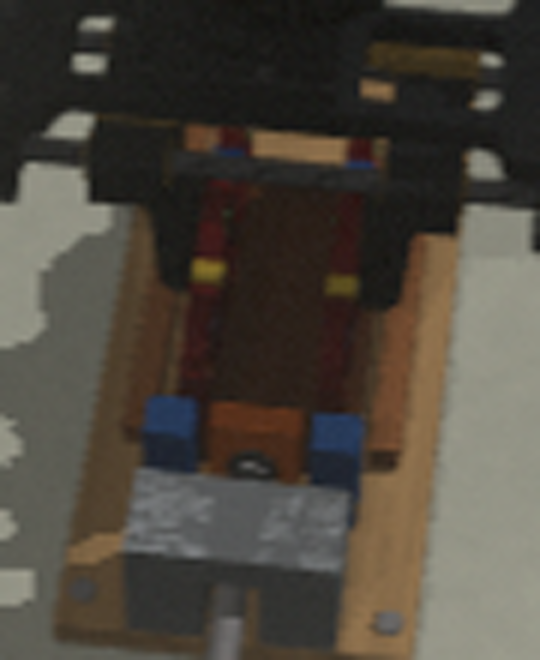

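{"name": "send_rows", "arguments": {"linear": [[-0.0002, 0, 0.001], [-0.0001, 0, 0.001], [0, 0, 0.001], [0, 0, 0], [0, 0, 0]], "twist": [0, 0, 0, 0, 0]}}

```text
clock: 17.85
tool_pos: [0.55, -0.0046, 0.053]
eef_rot: [0.049, 0.71, -0.05, 0.7]
contact_force: [-13.3, 2.0, 4.6]
opening: 0.566
```

```bash
python3 -c "
from h import *
chk('s15.png')"
```

```text
t 17.85 jig xy mm [8.32 1.07] z 0.053 Fx -13.5 Fy 0.1 Fz 4.6 M [0.89 2.58 0.02] op 0.566
```

{"name": "send_rows", "arguments": {"linear": [[-0.0001, 0, 0.001], [0, 0, 0.001], [0, 0, 0], [0, 0, 0]], "twist": [0, 0, 0, 0]}}

```text
clock: 18.4
tool_pos: [0.5514, -0.0048, 0.053]
eef_rot: [0.049, 0.711, -0.05, 0.7]
contact_force: [-13.9, 2.5, 5.2]
opening: 0.562
```

```bash
python3 -c "
from h import *
chk('s16.png'); to([.5416,-.0045,.05],-.1424)"
```

```text
t 18.4 jig xy mm [9.78 1.06] z 0.053 Fx -14.1 Fy 0.5 Fz 5.2 M [0.86 2.72 0.07] op 0.562
t 18.45 pos [ 0.5514 -0.0049  0.053 ] yaw -0.1406 xz [-1.520e-02 -6.000e-04 -9.999e-01] F [-14.6   3.4   5.1] open 0.567
linear [ 0.0032 -0.001  -0.0097] twist 0.0018
```

View pics/s16.png

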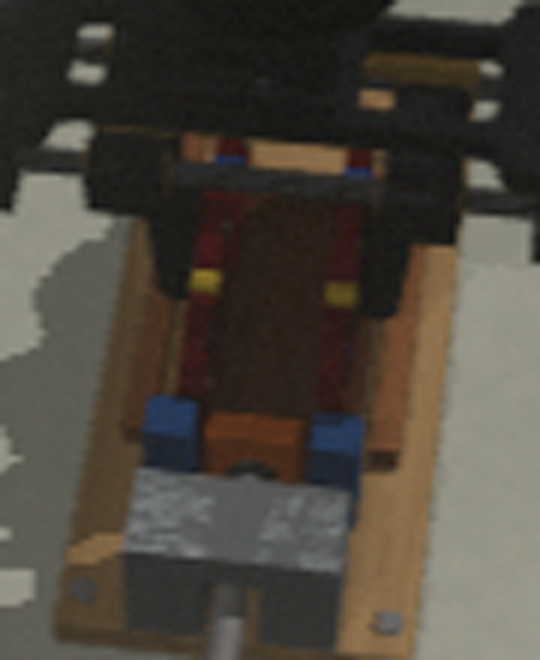

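{"name": "send_rows", "arguments": {"linear": [[-0.0001, 0, 0.001], [0, 0, 0.001], [0, 0, 0], [0, 0, 0]], "twist": [0, 0, 0, 0]}}

```text
clock: 18.95
tool_pos: [0.5519, -0.0049, 0.053]
eef_rot: [0.049, 0.712, -0.05, 0.699]
contact_force: [-17.1, 3.4, 6.6]
opening: 0.561
```

```bash
python3 -c "
from h import *
chk('s17.png')"
```

```text
t 18.95 jig xy mm [10.21  1.04] z 0.053 Fx -17.4 Fy 0.9 Fz 6.6 M [1.   3.28 0.  ] op 0.561
```

{"name": "send_rows", "arguments": {"linear": [[-0.0001, 0, 0.001], [0, 0, 0.001], [0, 0, 0], [0, 0, 0]], "twist": [0, 0, 0, 0]}}

```text
clock: 19.5
tool_pos: [0.5519, -0.005, 0.053]
eef_rot: [0.049, 0.713, -0.05, 0.698]
contact_force: [-21.6, 5.5, 10.1]
opening: 0.562
```

```bash
python3 -c "
from h import *
chk('s18.png'); to([.5416,-.0045,.05],-.1424)"
```

```text
t 19.5 jig xy mm [10.27  1.  ] z 0.053 Fx -22.2 Fy 2.4 Fz 10.1 M [1.23 3.88 0.04] op 0.562
t 19.55 pos [ 0.5519 -0.0049  0.053 ] yaw -0.14 xz [-2.190e-02 -8.000e-04 -9.998e-01] F [-19.7   4.8   9.4] open 0.567
linear [ 0.0032 -0.001  -0.0102] twist 0.0024
```

View pics/s18.png

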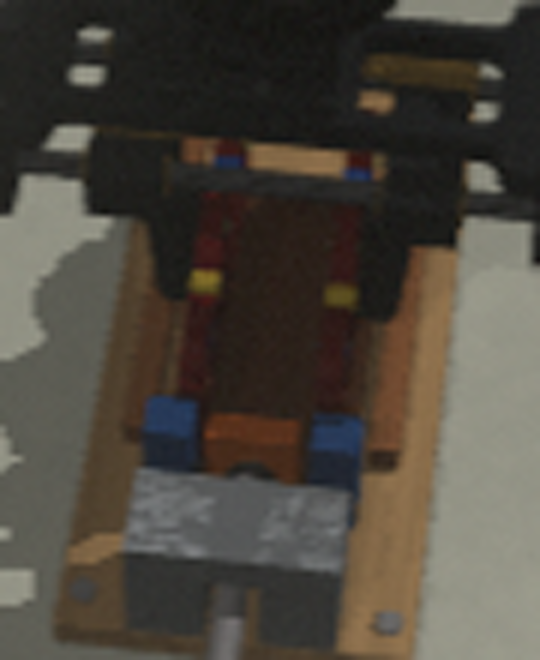

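{"name": "send_rows", "arguments": {"linear": [[0, 0, 0], [0, 0, 0], [0, 0, 0]], "twist": [0.008, 0, 0]}}

```text
clock: 19.92
tool_pos: [0.5521, -0.0046, 0.053]
eef_rot: [0.051, 0.713, -0.053, 0.698]
contact_force: [-20.8, 4.9, 8.5]
opening: 0.562
```

```bash
python3 -c "
from h import *
chk('s19.png'); to([.5416,-.0045,.05],-.1424)"
```

```text
t 19.93 jig xy mm [10.38  1.36] z 0.053 Fx -21.3 Fy 1.8 Fz 8.5 M [1.36 3.85 0.21] op 0.562
t 19.98 pos [ 0.5521 -0.0046  0.053 ] yaw -0.147 xz [-2.160e-02 -5.000e-04 -9.998e-01] F [-21.3   4.9   9.9] open 0.567
linear [ 0.0032 -0.0014 -0.0103] twist -0.0046
```

{"name": "send_rows", "arguments": {"linear": [[0, 0, 0], [0, 0, 0], [0, 0, 0]], "twist": [-0.016, 0, 0]}}

```text
clock: 20.35
tool_pos: [0.552, -0.0051, 0.0527]
eef_rot: [0.046, 0.713, -0.048, 0.698]
contact_force: [-19.2, 4.5, 5.8]
opening: 0.559
```

```bash
python3 -c "
from h import *
chk('s20.png'); to([.5416,-.0045,.05],-.1424)"
```

```text
t 20.35 jig xy mm [10.4   0.92] z 0.0527 Fx -19.6 Fy 1.8 Fz 5.8 M [ 1.26  3.73 -0.22] op 0.559
t 20.4 pos [ 0.552  -0.0051  0.0527] yaw -0.1333 xz [-2.190e-02 -7.000e-04 -9.998e-01] F [-19.3   5.6   7.4] open 0.563
linear [ 0.0029 -0.0008 -0.0103] twist 0.0091
```

{"name": "send_rows", "arguments": {"linear": [[0, 0, 0.0005], [-0.0001, 0, 0.0005], [0, 0, 0], [0, 0, 0], [0, 0, 0], [0, 0, 0]], "twist": [0.004, 0.004, 0, 0, 0, 0]}}

```text
clock: 21.15
tool_pos: [0.5522, -0.0048, 0.0529]
eef_rot: [0.048, 0.714, -0.05, 0.697]
contact_force: [-21.2, 5.1, 8.4]
opening: 0.562
```

```bash
python3 -c "
from h import *
for i in range(4): chk('s21.png')
to([.5416,-.0045,.05],-.1424); snap('scene','s22.png')"
```

```text
t 21.15 jig xy mm [10.5   1.19] z 0.0529 Fx -21.8 Fy 2.1 Fz 8.4 M [1.39 4.06 0.07] op 0.562
t 21.2 jig xy mm [10.48  1.16] z 0.0528 Fx -21.4 Fy 2.2 Fz 9.3 M [1.39 4.05 0.02] op 0.565
t 21.25 jig xy mm [10.51  1.14] z 0.0528 Fx -22.8 Fy 2.7 Fz 8.9 M [1.32 4.11 0.07] op 0.561
t 21.3 jig xy mm [10.48  1.15] z 0.0528 Fx -22.0 Fy 2.1 Fz 8.9 M [1.42 4.15 0.12] op 0.564
t 21.35 pos [ 0.5521 -0.0048  0.0528] yaw -0.1394 xz [-2.350e-02 -7.000e-04 -9.997e-01] F [-21.2   5.7   8.2] open 0.564
linear [ 0.0031 -0.0011 -0.0104] twist 0.003
```

View pics/s21.png

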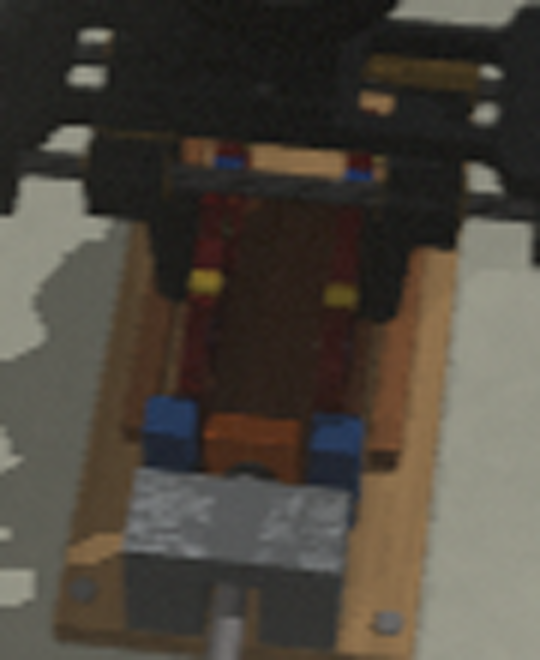

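View pics/s22.png

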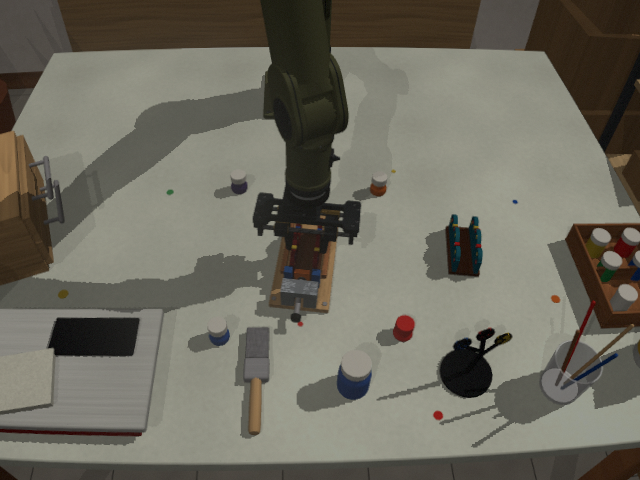

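Run:
```python
from h import *
s=snap("scene"); x,y,a=.5416,-.0045,-.1424
for z,uv in((.046,[[208,412],[302,418]]),(.052,[[147,398],[198,401],[313,413],[362,417]])):
    P=ray(s,np.array(uv)/6.+[260,200]-.4,z); d=P[:,:2]-[x,y]
    print((np.c_[d@[np.cos(a),np.sin(a)],d@[-np.sin(a),np.cos(a)]]*1e3).round(1).tolist())
```

```text
[[70.8, -15.3], [69.5, 13.4]]
[[72.3, -33.7], [71.5, -18.2], [71.7, 17.0], [71.4, 31.9]]
```

```bash
python3 -c "
from h import *
chk('s23.png'); print(r.finish_job())"
```

```text
t 21.45 jig xy mm [10.5   1.17] z 0.0528 Fx -21.3 Fy 1.7 Fz 9.1 M [1.29 4.13 0.09] op 0.564
the job is handed in; nothing more can be done
None
```

I set the dark red holder down in the channel clear of the pusher, slid it against the pusher to the stops, and handed the job in at 21.5 s with it still gripped and held there. No verdict was reported.

- **At the stops:** the tool stalled about 10.3–10.5 mm along the jig, where 10 is the nominal position at the stops. The push settled at about 21–22 N, up from 14 N while sliding. The pusher pad showed within about 1–1.5 mm of the stop faces in the last picture.
- **Both stops:** I could not see the contact faces. A small twist each way gave equal and opposite moments of about ±0.2 N m, which suggests contact on both stops.
- **Loads:** the grip was set at 35 N per finger, so about 70 N together. From the wrist readings, the holder bore about 12–13 N on the channel floor at the end. The highest was about 19 N early in the slide, when I was pressing too hard and had to back off.
- **Less certain:** the tool leans about 1.3° under the push, so the holder may be tilted slightly nose-down.
- **Bystanders:** in the last wide picture the teal holder and the four paint pots look unmoved.

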